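Free the sagging bolt and hold the filament store's gate ajar

TASK

The bolt on the filament store's gate sags, and its head has dropped behind the bent-up lip of the keeper: take the bolt by its ball knob, lift it so that the head clears the lip while you draw it back, all the way out of the keeper, without wrenching the keeper. Then pull the gate by that knob about a hand's breadth (10 cm) ajar and finish while still gripping the knob and holding the gate there, as its spring hinges would shut it again. Leave the things lying around the store where they are.

Things in the scene. Friction and masses are not known exactly. Their poses are not given: they have to be found in the camera images.
- cage: The filament store, fixed to the table: box of 20 mm aluminium extrusion with clear panels and a closed clear roof, 250 mm deep, 400 mm wide, 240 mm high, three spools standing inside. Origin: on the table, midway along its front. Its x axis points into the store (the front face is x = 0), y to the left along the front (seen from the robot), z up.
- gate (a joint): Swing of the front gate, rad: 0 shut, grows as it opens out of the front, towards the robot (at most 1.4). The leaf is 356 mm wide and 190 mm high and hangs on the LEFT post; its free edge is at the right. Spring hinges shut it: 0.4 N m at 0, 0.62 N m at 0.28 rad. 0.28 rad opens the free edge by 10 cm.
- gate_hinge (a point): Point on the gate's upright hinge axis, at the height of the bolt; in the cage's frame at x 0, y +182 mm, z 190 mm.
- gate_edge (a point): Front top corner of the gate's free (right) edge.
- bolt (a joint): Travel of the steel barrel bolt along the gate, m: 0 shot home, grows to the left (cage +y, towards the hinge) to 0.045 fully drawn. The head is clear of the keeper beyond 0.037. At the start it is between 0 and 0.003; unless lifted it stops at 0.004, where the head catches on the lip. Sliding friction about 1.5 N.
- bolt_lift (a joint): Upward tilt of the bolt about its tail, rad: 0 sagging (falls back by its weight), at most 0.11. The head clears the lip above 0.03. The tail lies 90 mm left of the knob and slides with it, so 0.03 is 2.7 mm of knob lift and 0.11 is 9.9 mm; lift the knob 5 to 8 mm and keep it up until the head is out of the keeper.
- knob: Steel ball knob of the bolt, 24 mm across; origin at its centre, 60 mm in front of the gate's face, 20 mm above the bolt's axis, on an 8 mm stem; at the start 125 mm right of the store's middle, 210 mm above the table. Over 40 mm free to its left and right, nothing above; strap and keeper reach only 35 mm out of the face. Bolt with knob: about 0.3 kg. Axes as the cage's when shut.
- bolt_head (a point): Centre of the bolt's head, a collar 20 mm across and 14 mm long at the bolt's right end, behind a neck of 9 mm; the rod is 14 mm thick.
- keeper: Steel staple on the right post through which the bolt passes, 18 mm wide along the bolt, standing 35 mm out of the post, inside height 45 mm. Origin on the post's face at the bolt's height. Its lower tongue is bent up, ending in a lip at its right edge.
- keeper_lip (a point): Middle of the lip's upper edge, 5 mm below the bolt's axis; at the start the bolt's neck lies over it and the head hangs just to the right of it.
- spool: Loose spool lying flat at the right front, 194 mm across, 60 mm high; origin under its centre.
- calipers: Loose calipers lying left of the store, 200 mm long, 14 mm high.
- cutters: Loose side cutters lying in front of the gate, 120 mm long, 14 mm high.
- glue_stick: Glue stick standing left of the store, 29 mm across, 94 mm high; origin under its foot.
- ipa_bottle: White bottle standing right of the store, 60 mm across, 170 mm high; origin under its foot.
- scraper: Loose scraper lying at the left front, 240 mm long, 20 mm high.
- gear: Loose printed gear lying in front of the gate, 60 mm across, 20 mm high.

How it is judged:
By the outcome, as a careful person would: the job done as asked, in the order asked, and still so for the second after the job is handed in, while the arm keeps its last pose, push and grip.
It also fails if it takes over 45 s, if anything falls off the work surface, if the arm or the gripper's body presses on something with over 40 N, if the wrist force passes 120 N, or if a joint passes its speed limit or range.

ROBOT

A 6-joint arm with a two-finger parallel gripper is mounted at the origin on the work surface. World frame = base frame: x ahead of the robot, y to its left, z up, the work surface at z = 0. Lengths are in m, angles in degrees, forces in N, time in s.
With the tool pointing down it reaches from about 0.325 to 0.775 m from the base axis. Payload 9.3 kg.
Tool frame: the origin (TCP) lies midway between the tips of the shut fingers; the grasp point (between the pads) lies 19 mm behind it (ctrl.tcp_to_grasp is the distance from the TCP to the grasp point, in m); y points along the fingers, z is the direction in which the jaws open and shut, and the axes are right-handed (so a half turn about y gives the same grasp; the last joint's range is limited). The gripper opens to 85 mm and grips with 20 to 120 N. Pads are 22 mm wide; open, the fingers measure 114 mm over their backs; the gripper's body (76 mm by 85 mm) begins 54 mm behind the grasp point. The pads swing forward as they close: fully open they stand 13 mm farther back than shut.
Start: joints at [63.335, 14.817, 1.232, 76.415, 0, 81.257], TCP at [0.169, 0.523, 0.231] pointing down, gripper open.
Joint ranges: [-174.27, 174.27], [-52.1, 104.24], [-59.71, 78.15], [-110.17, 111.67], [-87.03, 83.33], [-180, 180]. Speed limits (degrees/s): [127.2, 127.2, 159.86, 180, 180, 180].

INTERFACE

Orientations are given as [roll, pitch, yaw] about the fixed x, y, z axes, in that order (R = Rz(yaw) Ry(pitch) Rx(roll)).
In Python, from workcell import monitor, grab_frame, ctrl gives the robot as it stands.
- The arm moves only by the tool step_arm, never from a script. Its arguments are lists of equal length, an entry for each row: "travel": the shift along the tool's x, y, z in mm, a list of three; "turn": the turn, a rotation vector about the tool's x, y, z in degrees, a list of three; "fingers": the finger opening in mm, from 0 to 85.4. A call has 1 to 20 rows; each row shifts and turns the commanded pose from where the row before left it, along the tool's axes as they then stand; what a row does not reach is not made up. A row lasts 1/10 s, in which the tool goes at most 50 mm and 8.59 degrees, less where a joint would pass 70% of its speed; a pose out of reach is approached as far as the arm can. A call is refused whole if a number of a shift passes 50 or a number of a turn 8.59, either way. A call with a gripper value outside its range is refused whole. The fingers move at their own pace and stop on an object; "squeeze" is the grip in N (left out, the last holds). Time passes only in rows, so rows that do not move let the fingers close. It gives the time, the measured TCP pose, the force and the opening at its end, in the units of the state.
- monitor.sense(): the state, without advancing time (a new reading comes with each control period).
- grab_frame(name): name is "scene" or "top"; returns a dict with "pixels" (420x560x3 uint8, blue, green, red), "z_map" (420x560 float32, m along the optical axis (not along the pixel's ray), 0 where there is no reading), "fx", "fy", "cx", "cy" (pixels), "R" (3x3) and "t" (3): a world point X has camera coordinates R X + t. Camera axes: x right, y down, z forward; pixel columns grow to the right and rows downward; lengths in m; the calibration is good to about 2 mm. A picture is of the moment at which its call begins.
- ctrl.finish_job(): hands the job in, once; it reports no verdict.
The state is a dict: "clock": time; "joint_pos": joint angles; "joint_vel": joint speeds; "effort": joint torques, N m; "position": TCP position; "eef_rot": TCP orientation; "wrist_force": force on the tool from outside, world axes, zero at the start; "ft_torque": the same for the moment, N m; "opening": finger opening in m.
Only numpy, scipy, OpenCV 4.12 (cv2) and the standard library are available. Lean on these libraries where they do the work, as an engineer would, in place of code of your own. Each camera call takes 0.05 s, during which the arm holds its last target. There are 200 camera calls.

## Working session

There is one attempt and no reset: what is moved stays moved. The work goes in short steps, Python scripts to look and compute and a tool call to move; the robot and the scene stay as the last step left them, time stands still between calls to the robot, and variables do not carry over. Pictures are saved under pics/ and viewed, about 8 in all and at most 12, crops included, and the job is handed in when it is done.

Besides the shell and the picture viewer there is one more tool, called after "Request:" as name(argument=value, ...) on one line, values as JSON. step_arm: Moves the arm, as the interface text tells. Its arguments: {"type":"object","properties":{"travel":{"type":"array"},"turn":{"type":"array"},"fingers":{"type":"array"},"squeeze":{"type":"number"}},"required":["travel","turn","fingers"]}

```bash
mkdir -p pics; ls; cat > h.py <<'E'
import numpy as np,cv2
from workcell import monitor,grab_frame,ctrl
from scipy.spatial.transform import Rotation as Ro
def pts(f):
    v,u=np.mgrid[:420,:560]; z=f["z_map"].astype(float)
    c=np.stack([(u-f["cx"])/f["fx"]*z,(v-f["cy"])/f["fy"]*z,z],-1)
    return (c-f["t"])@f["R"]   # R^T(c-t)
E
python3 - <<'E'
from h import *
for n in("scene","top"):
    f=grab_frame(n); cv2.imwrite(f"pics/{n}0.png",f["pixels"]); np.savez(f"{n}0.npz",**f)
    print(n,-np.array(f["R"]).T@f["t"],f["fx"],np.round(f["R"],2).tolist())
s=monitor.sense(); print(s); print(ctrl.tcp_to_grasp)
print(Ro.from_euler('xyz',s["eef_rot"],degrees=True).as_matrix().round(2))
E
```

```text
pics
scene [1.27603061 0.45485583 1.13572783] 497.60302150750516 [[-0.56, 0.83, 0.01], [0.63, 0.44, -0.63], [-0.53, -0.35, -0.77]]
top [0.45197485 0.02617668 0.99945483] 389.6140957899538 [[0.01, -1.0, 0.02], [-0.99, -0.02, -0.17], [0.17, -0.02, -0.99]]
{'clock': 0.1, 'joint_pos': array([6.33359598e+01, 1.48483555e+01, 1.19249967e+00, 7.64167015e+01,
       7.01280842e-04, 8.12560564e+01]), 'joint_vel': array([-0.0052303 , -0.1904163 ,  0.0905761 , -0.09054889, -0.06524268,
       -0.08456275]), 'effort': array([ 4.41826356e-03, -5.56692374e+01,  3.45072949e+01,  1.15354668e-02,
       -1.03758002e-04, -1.32920738e-05]), 'position': array([0.16911392, 0.52307188, 0.23070782]), 'eef_rot': array([-9.00716074e+01,  1.17232147e-02, -1.79201044e+01]), 'wrist_force': array([-0.30678739,  0.07625245,  0.3258389 ]), 'ft_torque': array([-0.00396054, -0.01740941, -0.01174148]), 'opening': 0.08546433183319317}
0.0187
[[ 0.95 -0.    0.31]
 [-0.31 -0.    0.95]
 [-0.   -1.   -0.  ]]
```

View pics/scene0.png

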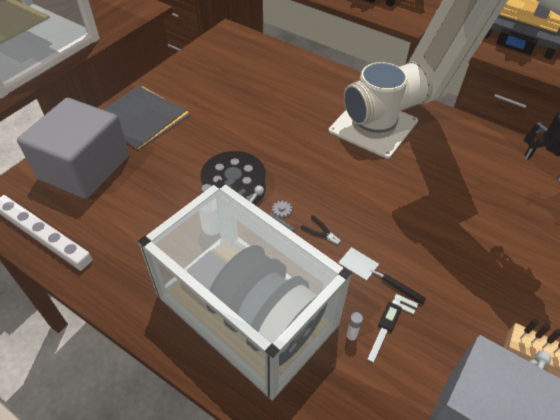

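View pics/top0.png

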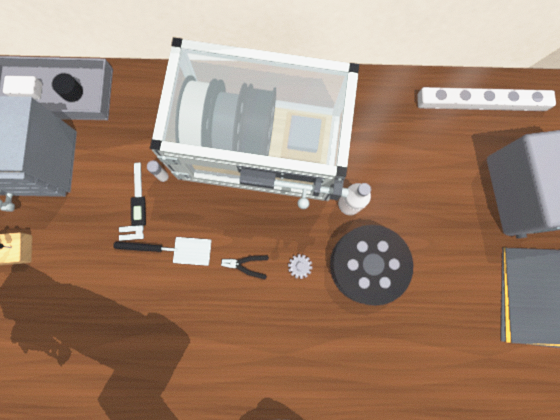

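Scene view: knob at about (259,190), and the store's front faces the robot. Top view: knob at about (304,203), front top rail from (157,148) to (346,170), bottle at (352,200), gear at (300,266), cutters at (245,266). Next I'll measure the knob from both views, and the front rail's direction.

```bash
python3 - <<'E'
from h import *
F={n:dict(np.load(f"{n}0.npz")) for n in("scene","top")}
for n,(u0,v0) in dict(scene=(259,190),top=(304,203)).items():
    f=F[n]; P=pts(f)
    w=P[v0-8:v0+9,u0-8:u0+9]; print(n,"z\n",(w[::2,::2,2]*1000).round().astype(int))
    m=(abs(w[...,2]-.212)<.012); print(w[m].mean(0),w[m].max(0),w[m].min(0),m.sum(), np.argwhere(m).mean(0)[::-1]+[u0-8,v0-8])
    c=f["pixels"][v0-22:v0+23,u0-22:u0+23]; cv2.imwrite(f"pics/k_{n}.png",cv2.resize(c,None,fx=8,fy=8,interpolation=cv2.INTER_CUBIC))
a,b=[cv2.imread(f"pics/k_{n}.png") for n in F]; cv2.imwrite("pics/k.png",np.hstack([a,b]))
P=pts(F["top"])
# top rails: points z ~ .24
m=(abs(P[...,2]-.24)<.006)&(P[...,0]>.3)&(F["top"]["pixels"].min(-1)>150)
v,u=np.nonzero(m); s=(u>150)&(u<360)&(v>30)&(v<180)
q=P[v[s],u[s]]; print(len(q)); r=cv2.minAreaRect((q[:,:2]*1000).astype(np.float32)); print(r,cv2.boxPoints(r))
E
```

```text
scene z
 [[ 63  56  59  60  58  58  53  -1   0]
 [ 59  66  61  55  63  61   1   7  -2]
 [ 60  60  61 222 223 220   7   5   1]
 [ 62  58 218 221 221 221 214   7   0]
 [ 62  59 216 217 219 215 213   4  -3]
 [ 62  56 211 217 212 215   6  -3  -1]
 [ 24  14 205 206 204   1   3  -3  -1]
 [ 14 203 206  -1   5   3   1  -1   0]
 [199 201   6   4   6   2   0  -3   3]]
[ 0.62016674 -0.03632478  0.213548  ] [ 0.6403642  -0.025285    0.22343075] [ 0.6054366  -0.04756235  0.20080338] 86 [257.87209302 190.81395349]
top z
 [[ 16  19  19 201 203  33  34  41 183]
 [  2  -3   5 205 208  13  16  15  20]
 [  0  -2 218 219 218 213  -3   1   4]
 [ -2 215 219 221 219 218   2   0  -3]
 [ -1 219 221 221 222 216 214   0  -1]
 [  2 215 218 219 220 217 208  -1   2]
 [  0  -5 215 217 216 213   1  -2   0]
 [ -5  -3   1  -1   2  -1  -2   1  -4]
 [ -5   2   0  -1  -4  -1  -4   0  -1]]
[ 0.61298321 -0.03720267  0.21575491] [ 0.63200252 -0.02576096  0.22230289] [ 0.60051189 -0.04888419  0.20060712] 117 [302.67521368 202.39316239]
19903
((810.9466552734375, 61.59989929199219), (400.5879821777344, 252.83956909179688), 82.59627532958984) [[ 659.771   -120.73374]
 [ 910.50256 -153.31467]
 [ 962.1223   243.93353]
 [ 711.39075  276.51447]]
```

View pics/k.png

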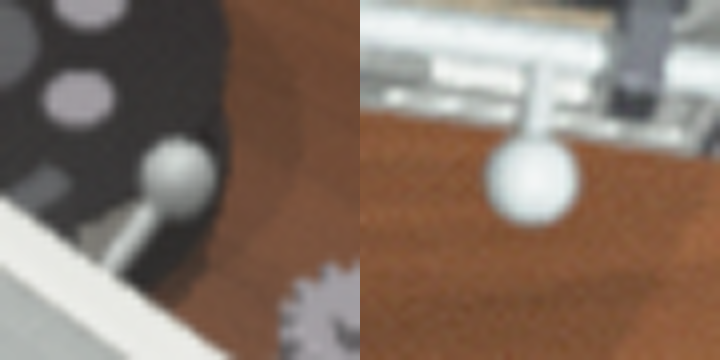

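Knob close-up: in both views the ball stands free on its stem, with nothing beside it. The cage's yaw is about -7.4°. I'll fit the ball and plan the approach, with the tool pointing down and the jaws along the gate.

```bash
cat >> h.py <<'E'
from scipy.optimize import least_squares
YAW=np.deg2rad(-7.4); X=np.array([np.cos(YAW),np.sin(YAW),0]); Y=np.array([-X[1],X[0],0]); O=np.array([.6856,.0779,0])
def tc(p): p=np.asarray(p)-O; return np.stack([p@X,p@Y,p[...,2]],-1)
def ball(f,guess,vis=True):
    P=pts(f); m=(np.linalg.norm(P-guess,axis=-1)<.014)&(P[...,2]>guess[2]); q=P[m]
    s=least_squares(lambda c:np.linalg.norm(q-c,axis=1)-.012,guess,loss="soft_l1",f_scale=.001)
    return s.x,len(q)
def state():
    s=monitor.sense(); R=Ro.from_euler('xyz',s["eef_rot"],degrees=True).as_matrix()
    print("t",round(s["clock"],2),"tcp",s["position"].round(4),"cage",(tc(s["position"])*1000).round(1),"rot",s["eef_rot"].round(2),"open",round(s["opening"]*1000,1),"F cage",np.round([s["wrist_force"]@X,s["wrist_force"]@Y,s["wrist_force"][2]],1)); return s,R
E
python3 - <<'E'
from h import *
F={n:dict(np.load(f"{n}0.npz")) for n in("scene","top")}
cs=[]
for n in F:
    c,k=ball(F[n],np.array([.611,-.037,.209])); cs.append(c); print(n,c.round(4),k,"cage",(tc(c)*1000).round(1))
c=np.mean(cs,0); s,R=state()
R2=np.c_[X,[0,0,-1],Y]; print("turn",np.rad2deg(Ro.from_matrix(R.T@R2).as_rotvec()))
print("to above (tool axes after turn)",(R2.T@(c+[0,0,.05]-s["position"])*1000).round(1),"knob z",c[2])
P=pts(F["top"]); 
for n,(u,v) in dict(bottle=(364,188),glue=(153,166)).items(): print(n,tc(P[v,u]))
E
```

```text
scene [ 0.612  -0.0387  0.2092] 44 cage [ -57.9 -125.1  209.2]
top [ 0.6124 -0.0372  0.2093] 99 cage [ -57.7 -123.6  209.3]
t 0.1 tcp [0.1691 0.5231 0.2307] cage [-569.5  374.9  230.7] rot [-9.007e+01  1.000e-02 -1.792e+01] open 85.5 F cage [-0.3  0.   0.3]
turn [  0.0703299  -10.52009567  -0.0182642 ]
to above (tool axes after turn) [ 511.7  -28.5 -499.3] knob z 0.20922452404175418
bottle [ 0.00385478 -0.25487598  0.1713857 ]
glue [0.00472734 0.2367335  0.09336716]
```

Request:
step_arm(travel=[[0,-15,0],[0,-14,0],[15,0,-15],[31,0,-30],[31,0,-30],[31,0,-30],[31,0,-30],[31,0,-30],[31,0,-30],[31,0,-30],[31,0,-30],[31,0,-30],[31,0,-30],[31,0,-30],[31,0,-30],[31,0,-30],[31,0,-30],[31,0,-30],[31,0,-30],[0,0,0]], turn=[[0,-5.3,0],[0,-5.2,0],[0,0,0],[0,0,0],[0,0,0],[0,0,0],[0,0,0],[0,0,0],[0,0,0],[0,0,0],[0,0,0],[0,0,0],[0,0,0],[0,0,0],[0,0,0],[0,0,0],[0,0,0],[0,0,0],[0,0,0],[0,0,0]], fingers=[65,65,65,65,65,65,65,65,65,65,65,65,65,65,65,65,65,65,65,65], squeeze=40)

```text
clock: 2.1
position: [0.6143, -0.0377, 0.2581]
eef_rot: [-90.0, 0.1, -7.6]
wrist_force: [-1.0, -0.1, -0.2]
opening: 0.0647
```

```bash
python3 - <<'E'
from h import *
s,R=state(); c=np.array([.6122,-.0380,.2092]); R2=np.c_[X,[0,0,-1],Y]
print("turn",np.rad2deg(Ro.from_matrix(R.T@R2).as_rotvec()),"to grasp",(R.T@(c-[0,0,.0205]-s["position"])*1000).round(1))
E
```

```text
t 2.1 tcp [ 0.6143 -0.0377  0.2581] cage [ -55.8 -123.8  258.1] rot [-90.04   0.1   -7.64] open 64.7 F cage [-1.  -0.2 -0.2]
turn [ 0.03853242 -0.24478104 -0.1025492 ] to grasp [-1.9 69.4 -0.6]
```

Request:
step_arm(travel=[[-2,10,-0.5],[0,15,0],[0,15,0],[0,15,0],[0,14,0],[0,0,0],[0,0,0]], turn=[[0,-0.2,0],[0,0,0],[0,0,0],[0,0,0],[0,0,0],[0,0,0],[0,0,0]], fingers=[65,65,65,65,65,65,65])

```text
clock: 2.8
position: [0.6093, -0.0328, 0.1915]
eef_rot: [-90.0, 0.0, -7.2]
wrist_force: [-0.5, 0.2, -0.1]
opening: 0.0648
```

```bash
python3 - <<'E'
from h import *
state()
f=[grab_frame(n)["pixels"] for n in("scene","top")]
a=[cv2.resize(p[v-40:v+40,u-40:u+40],None,fx=5,fy=5,interpolation=cv2.INTER_CUBIC) for p,(u,v) in zip(f,((258,191),(303,202)))]
cv2.imwrite("pics/pre.png",np.hstack(a))
E
```

```text
t 2.8 tcp [ 0.6093 -0.0328  0.1915] cage [ -61.4 -119.7  191.5] rot [-9.00e+01  2.00e-02 -7.15e+00] open 64.8 F cage [-0.5  0.2 -0.1]
```

View pics/pre.png

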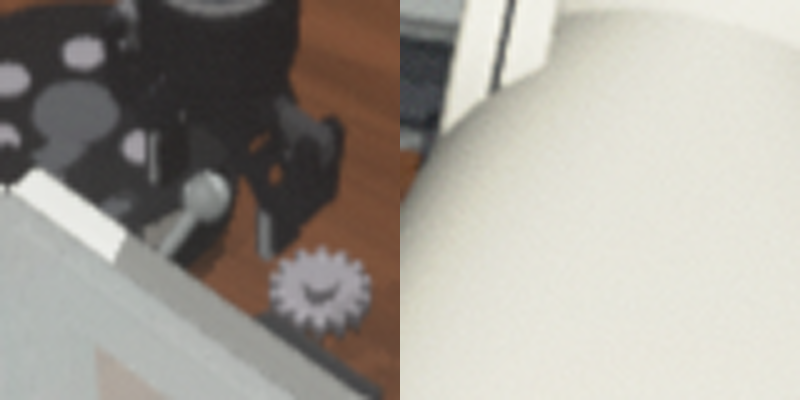

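The fingers straddle the knob (it sits at about (205,195) in the left crop), but the tool has settled about 5 mm off target. I'll correct that before closing.

Request:
step_arm(travel=[[3.5,2.8,-4.6],[0,0,0],[0,0,0],[0,0,0]], turn=[[0,0.2,0],[0,0,0],[0,0,0],[0,0,0]], fingers=[60,60,60,60])

```text
clock: 3.3
position: [0.6129, -0.0389, 0.1885]
eef_rot: [-90.0, -0.0, -7.4]
wrist_force: [0.2, -0.6, -0.0]
opening: 0.06
```

```bash
python3 - <<'E'
from h import *
s,R=state(); c=np.array([.6122,-.0380,.2092])
print("to grasp",(R.T@(c-[0,0,.0205]-s["position"])*1000).round(1))
f=grab_frame("scene"); print(ball(f,np.array([.612,-.0385,.209])))
E
```

```text
t 3.3 tcp [ 0.6129 -0.0389  0.1885] cage [ -57.  -125.2  188.5] rot [-90.    -0.    -7.44] open 60.0 F cage [ 0.3 -0.6 -0. ]
to grasp [-0.8 -0.2  0.8]
(array([ 0.61259667, -0.03925949,  0.20902968]), 48)
```

Aligned to within 1 mm, so I'll close.

Request:
step_arm(travel=[[-0.5,0,0.5],[0,0,0],[0,0,0],[0,0,0],[0,0,0],[0,0,0],[0,0,0],[0,0,0]], turn=[[0,0,0],[0,0,0],[0,0,0],[0,0,0],[0,0,0],[0,0,0],[0,0,0],[0,0,0]], fingers=[45,30,20,15,15,15,15,15], squeeze=50)

```text
clock: 4.15
position: [0.6125, -0.0383, 0.1886]
eef_rot: [-90.0, -0.0, -7.4]
wrist_force: [0.3, -0.9, 1.3]
opening: 0.0214
```

```bash
python3 -c "
from h import *
state()"
```

```text
t 4.15 tcp [ 0.6125 -0.0383  0.1886] cage [ -57.5 -124.6  188.6] rot [-9.00e+01 -2.00e-02 -7.42e+00] open 21.4 F cage [ 0.4 -0.9  1.3]
```

Request:
step_arm(travel=[[0,-2,0.3],[0,-2,0.3],[0,-2,0.3],[0,-0.5,0],[0,0,0],[0,0,0]], turn=[[0,0,0],[0,0,0],[0,0,0],[0,0,0],[0,0,0],[0,0,0]], fingers=[15,15,15,15,15,15])

```text
clock: 4.75
position: [0.6123, -0.0373, 0.1943]
eef_rot: [-90.0, 0.1, -7.4]
wrist_force: [1.5, 1.5, -12.9]
opening: 0.0213
```

```bash
python3 - <<'E'
from h import *
state()
f=grab_frame("scene"); p=f["pixels"]
print(ball(f,np.array([.6122,-.0375,.2155])))
cv2.imwrite("pics/lift.png",cv2.resize(p[150:240,190:310],None,fx=6,fy=6,interpolation=cv2.INTER_CUBIC))
E
```

```text
t 4.75 tcp [ 0.6123 -0.0373  0.1943] cage [ -57.9 -123.6  194.3] rot [-9.00e+01  7.00e-02 -7.41e+00] open 21.3 F cage [  1.3   1.7 -12.9]
(array([ 0.6118489 , -0.03849843,  0.21465699]), 35)
```

View pics/lift.png

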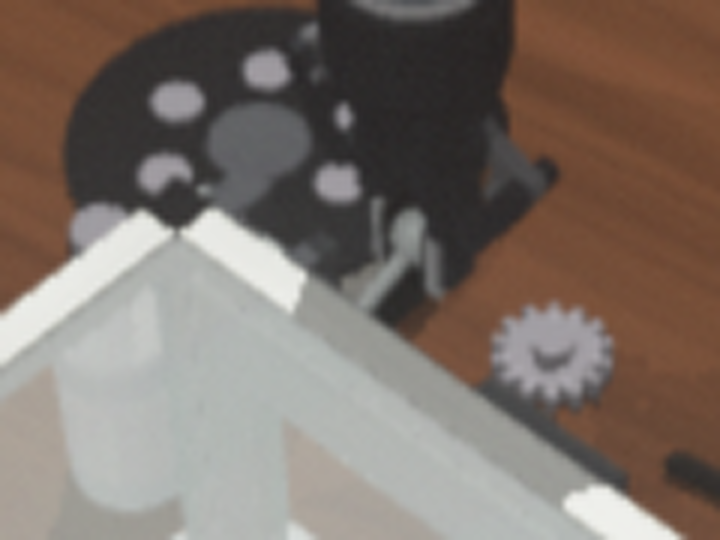

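The knob follows the lift (+5.5 mm). The 13 N comes from the pads resisting the ball's tilt, so I'll tilt the tool with the bolt by 3.6°.

Request:
step_arm(travel=[[0,-0.4,0],[0,-0.4,0],[0,-0.2,0],[0,0,0],[0,0,0]], turn=[[-1.3,0,0],[-1.3,0,0],[-1,0,0],[0,0,0],[0,0,0]], fingers=[15,15,15,15,15])

```text
clock: 5.3
position: [0.613, -0.037, 0.1975]
eef_rot: [-93.6, -0.2, -7.4]
wrist_force: [-1.1, 0.2, 6.4]
opening: 0.0215
```

```bash
python3 - <<'E'
from h import *
s,R=state(); print(s["ft_torque"])
f=grab_frame("scene")
print(ball(f,np.array([.6118,-.038,.2155])))
E
```

```text
t 5.3 tcp [ 0.613  -0.037   0.1975] cage [ -57.2 -123.3  197.5] rot [-93.65  -0.15  -7.4 ] open 21.5 F cage [-1.2  0.   6.4]
[0.68987662 0.23054744 0.04006074]
(array([ 0.61213927, -0.03735002,  0.2163945 ]), 22)
```

Request:
step_arm(travel=[[0,0,2],[0,-0.2,4],[0,-0.2,4],[0,-0.2,4],[0,-0.2,4],[0,-0.1,2],[0,0,0],[0,0,0]], turn=[[0,0,0],[0,0,0],[0,0,0],[0,0,0],[0,0,0],[0,0,0],[0,0,0],[0,0,0]], fingers=[15,15,15,15,15,15,15,15])

```text
clock: 6.15
position: [0.6156, -0.017, 0.1973]
eef_rot: [-93.6, -0.2, -7.4]
wrist_force: [-0.9, 0.7, 5.6]
opening: 0.0213
```

```bash
python3 - <<'E'
from h import *
s,R=state()
f=grab_frame("scene")
b,n=ball(f,np.array([.6145,-.0175,.2155])); print(n,tc(b)*1000)
E
```

```text
t 6.15 tcp [ 0.6156 -0.017   0.1973] cage [ -57.2 -103.1  197.3] rot [-93.61  -0.17  -7.39] open 21.3 F cage [-1.   0.6  5.6]
22 [ -57.01112113 -103.97370068  215.71093747]
```

Request:
step_arm(travel=[[0,-0.2,4],[0,-0.2,4],[0,-0.2,4],[0,-0.2,4],[0,-0.2,3.5],[0,0,0],[0,0,0],[0,0,0]], turn=[[0,0,0],[0,0,0],[0,0,0],[0,0,0],[0,0,0],[0,0,0],[0,0,0],[0,0,0]], fingers=[15,15,15,15,15,15,15,15])

```text
clock: 7.0
position: [0.6182, 0.0025, 0.1971]
eef_rot: [-93.6, -0.2, -7.4]
wrist_force: [-0.7, 1.8, 6.4]
opening: 0.0211
```

```bash
python3 - <<'E'
from h import *
s,R=state()
f=grab_frame("scene")
b,n=ball(f,np.array([.617,.0025,.2155])); print(n,tc(b)*1000)
p=f["pixels"]; cv2.imwrite("pics/drawn.png",cv2.resize(p[150:240,190:310],None,fx=6,fy=6,interpolation=cv2.INTER_CUBIC))
# arc plan about hinge, TCP under knob
h=O+Y*.182; r0=s["position"]-h; Rp=R; p0=s["position"]
k=10; d=.28/k
for i in range(1,k+1):
    Q=Ro.from_rotvec([0,0,-d*i]).as_matrix(); pn=h*[1,1,0]+Q@(p0-h*[1,1,0]); Rn=Q@R
    if i in(1,2,5,k): print(i,(Rp.T@(pn-pp if i>1 else Rp.T@(pn-p0)) if False else (Rp.T@(pn-(p0 if i==1 else pp))*1000)).round(2),np.rad2deg(Ro.from_matrix(Rp.T@Rn).as_rotvec()).round(2))
    pp,Rp=pn,Rn
print("end",pp,(tc(pp)*1000).round(1))
E
```

```text
t 7.0 tcp [0.6182 0.0025 0.1971] cage [-57.2 -83.4 197.1] rot [-93.59  -0.17  -7.38] open 21.1 F cage [-0.9  1.7  6.4]
27 [-57.50902531 -83.53981447 216.29612826]
1 [-7.41 -0.13  1.7 ] [-0.   1.6  0.1]
2 [-7.41 -0.13  1.7 ] [-0.   1.6  0.1]
5 [-7.41 -0.13  1.7 ] [-0.   1.6  0.1]
10 [-7.41 -0.13  1.7 ] [-0.   1.6  0.1]
end [0.550989   0.03761494 0.1970812 ] [-128.3  -57.3  197.1]
```

View pics/drawn.png

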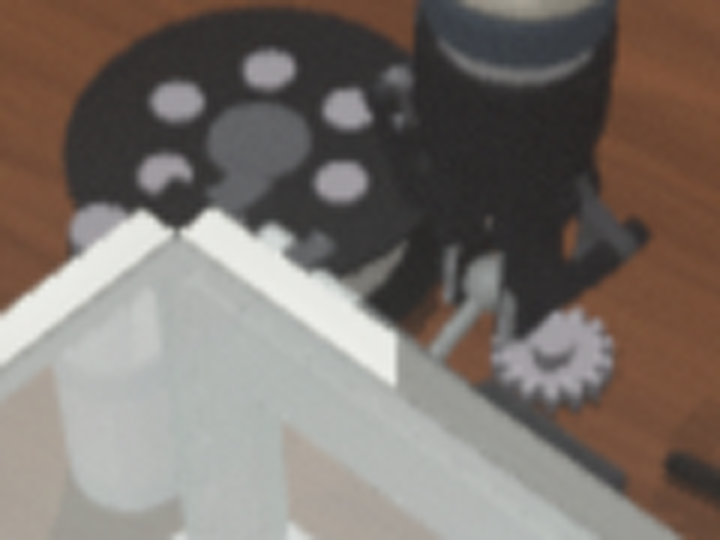

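The picture shows the knob drawn about 40 mm and still gripped. I'll add 2 mm for margin, then start the arc slowly and watch the force.

Request:
step_arm(travel=[[0,-0.1,2],[0,0,0],[0,0,0],[-3.7,0,0.8],[-3.7,0,0.8],[-3.7,0,0.8],[-3.7,0,0.8],[0,0,0],[0,0,0]], turn=[[0,0,0],[0,0,0],[0,0,0],[0,0.8,0.05],[0,0.8,0.05],[0,0.8,0.05],[0,0.8,0.05],[0,0,0],[0,0,0]], fingers=[15,15,15,15,15,15,15,15,15])

```text
clock: 7.95
position: [0.6049, 0.0098, 0.197]
eef_rot: [-93.6, -0.3, -10.6]
wrist_force: [2.0, 0.2, 5.7]
opening: 0.0214
```

```bash
python3 - <<'E'
from h import *
s,R=state(); print(s["ft_torque"])
f=grab_frame("scene")
b,n=ball(f,s["position"]+[0,0.001,.019]); print(n,tc(b)*1000)
E
```

```text
t 7.95 tcp [0.6049 0.0098 0.197 ] cage [-71.2 -78.  197. ] rot [-93.58  -0.26 -10.6 ] open 21.4 F cage [1.9 0.5 5.7]
[ 0.90954641 -0.53723195  0.0424088 ]
26 [-70.3059562  -77.16060052 216.74064544]
```

Request:
step_arm(travel=[[-7.4,-0.1,1.7],[-7.4,-0.1,1.7],[-7.4,-0.1,1.7],[-7.4,-0.1,1.7],[-7.4,-0.1,1.7],[-7.4,-0.1,1.7],[-7.4,-0.1,1.7],[-7.4,-0.1,1.7],[0,0,0],[0,0,0],[0,0,0],[0,0,0]], turn=[[0,1.6,0.1],[0,1.6,0.1],[0,1.6,0.1],[0,1.6,0.1],[0,1.6,0.1],[0,1.6,0.1],[0,1.6,0.1],[0,1.6,0.1],[0,0,0],[0,0,0],[0,0,0],[0,0,0]], fingers=[15,15,15,15,15,15,15,15,15,15,15,15])

```text
clock: 9.2
position: [0.5523, 0.039, 0.1969]
eef_rot: [-93.5, -0.3, -23.4]
wrist_force: [3.0, -0.9, 5.6]
opening: 0.0211
```

```bash
python3 - <<'E'
from h import *
s,R=state(); print(s["ft_torque"])
f=grab_frame("scene"); g=grab_frame("top")
b,n=ball(f,s["position"]+[0,0.001,.019]); k=tc(b)*1000; print(n,k)
a=lambda x,y:np.arctan2(-x,-(y-182)); print("gate angle from knob",a(k[0],k[1])-a(-57.8,-81.9))
cv2.imwrite("pics/end.png",np.hstack([cv2.resize(q[v-70:v+70,u-65:u+65],None,fx=3,fy=3,interpolation=cv2.INTER_CUBIC) for q,(u,v) in((f["pixels"],(275,210)),(g["pixels"],(300,200)))]))
E
```

```text
t 9.2 tcp [0.5523 0.039  0.1969] cage [-127.1  -55.7  196.9] rot [-93.52  -0.29 -23.43] open 21.1 F cage [ 3.1 -0.5  5.6]
[ 0.67224756 -0.81816076  0.01986731]
17 [-126.32714677  -56.56114191  216.13167879]
gate angle from knob 0.27138008093659904
```

View pics/end.png

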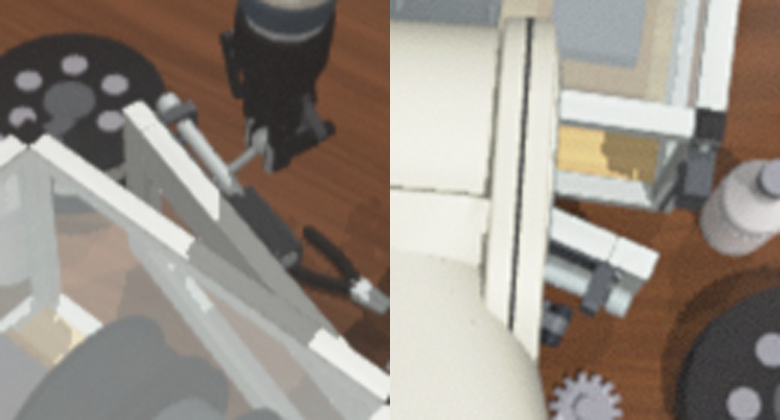

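The gate stands ajar with the bolt head out of the keeper, and the knob is still held. Left crop: the head is at about (170,103) and the knob at about (262,140). The loose parts look unmoved, so I'm handing in.

```bash
python3 - <<'E'
from h import *
state(); ctrl.finish_job(); state()
E
```

```text
t 9.3 tcp [0.5524 0.039  0.1969] cage [-127.1  -55.7  196.9] rot [-93.52  -0.29 -23.43] open 21.1 F cage [1.5 0.3 5.5]
the job is handed in; nothing more can be done
the job is handed in; nothing more can be done
```

I lifted the bolt about 7 mm by its knob, drew it about 42 mm out of the keeper, and pulled the gate about 10 cm ajar. I handed the job in at 9.3 s, still gripping the knob and holding the gate open.

- **Gate opening:** it measured 0.271 rad from the camera and 0.277 rad from the tool position. That puts the free edge 96 to 98 mm out. The last picture shows the bolt head clear of the keeper.
- **Forces:** the highest wrist force I read was about 13 N, during the lift, because the pads resisted the knob's tilt. I then tilted the tool with the bolt. After that, readings stayed around 6 to 7 N, including at hand-in. I only read the force at the end of each move.
- **Grip opening:** the fingers read about 21 mm on the 24 mm ball, less than expected. It stayed steady and the knob followed every move, so I took it as pad compression or gripper calibration.
- **Loose items:** those visible in the last close-ups looked unmoved. I didn't measure their positions, and the calipers and glue stick were not in those crops.

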